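# Back off the screw press and take out its basket

### The arm

A 6-joint arm with a two-finger parallel gripper is mounted at the origin on a cart in front of the work surface, level with it; the furniture and walls round the work are solid. World frame = base frame: x ahead of the robot, y to its left, z up, the work surface at z = 0. Lengths are in m, angles in rad, forces in N, time in s.
With the tool pointing down it reaches from about 0.425 to 1.125 m from the base axis. Payload 14.9 kg.
Tool frame: the origin (TCP) lies at the very end of the fingers, on their centre line; the grasp point (between the pads) lies 19 mm behind it; z points along the fingers, y is the line along which they close (so a half turn about z gives the same grasp; the last joint's range is limited). The gripper opens to 91 mm and grips with 3 to 60 N. Pads are 32 mm wide; open, the fingers measure 118 mm over their backs; the gripper's body (76 mm by 178 mm) begins 60 mm behind the grasp point.
Start: joints at [1.284, 0.379, 1.734, -0, 1.028, -0.033], TCP at [0.176, 0.678, 0.214] pointing down, gripper open.
Joint ranges: [-2.77, 2.77], [-0.74, 2.19], [0, 2.66], [-1.06, 4.2], [0.31, 2.87], [-3.08, 3.08]. Speed limits (rad/s): [1.89, 1.89, 2.39, 3.14, 3.14, 3.14].

### API

Orientations are given as a unit quaternion [w, x, y, z].
In Python, from workcell import manip gives the robot as it stands.
- The arm moves only by the shell command python3 -m pendant 'ROWS' [FORCE]. ROWS is JSON, a list that holds one entry, the list of rows, each a list of 7 numbers: the turn, a rotation vector about the tool's x, y, z in rad, then the shift along the tool's x, y, z in mm, then the finger opening in mm, from 0 to 91.2. In form: [[[wx, wy, wz, dx, dy, dz, hand], ...]]. A call has 1 to 10 rows; each row is the pose to reach, as a shift and turn from the pose commanded when the call began, along the tool's axes at that moment; what a row does not reach only later rows make up. A row lasts 1/12 s, in which the tool goes at most 41.7 mm and 7.16 degrees, less where a joint would pass 70% of its speed; a pose out of reach is approached as far as the arm can. A call with a gripper value outside its range is refused whole. The fingers move at their own pace and stop on an object; FORCE is the grip in N (left out, the last holds). Time passes only in rows, so rows that repeat a pose let the fingers close. It gives the time, the measured TCP pose, the force, the opening and the grip force at its end, in the units of the state.
- manip.read_state(): the state, without advancing time (a new reading comes with each control period).
- manip.get_image(name): name is "scene" or "top" or "wrist"; returns a dict with "img" (384x512x3 uint8, red, green, blue), "fx", "fy", "cx", "cy" (pixels), "extrinsics" (4x4, takes a point from world to camera coordinates). Camera axes: x right, y down, z forward; pixel columns grow to the right and rows downward; lengths in m; the calibration is good to about 2 mm. The wrist camera is an equidistant fisheye: a pixel r from the principal point sees the ray r / f radians off the axis. A picture is of the moment at which its call begins. There is no depth.
- manip.finish_job(): hands the job in; it is judged then, once.
The state is a dict: "clock": time; "qpos": joint angles; "joint_vel": joint speeds; "effort": joint torques, N m; "eef_pos": TCP position; "tcp_rot": TCP orientation; "contact_force": force on the tool from outside, world axes, zero at the start; "ft_torque": the same for the moment, N m; "gripper_width": opening from 0.0 (shut) to 1.0 (fully open); "grasp_force": force on a finger pad.
Only numpy, scipy, OpenCV 4.12 (cv2) and the standard library are available. Lean on these libraries where they do the work, as an engineer would, in place of code of your own. Each camera call takes 0.05 s, during which the arm holds its last target. There are 200 camera calls.

### The job

The juice press has been left screwed down. Turn its handwheel counter-clockwise until the pressing plate has come right up out of the basket and stands clear above its rim; then draw the basket out of the press by its handle, keep it upright, and set it down flat on the bamboo serving board. Do not drop it, and leave the other things where they are.

Things in the scene. Friction and masses are not known exactly. Their poses are not given: they have to be found in the camera images.
- press: steel screw press, fixed: base 160 x 206 mm, top 22 mm above the worktop; columns 18 mm thick 83 mm either side (its y); crosshead 40 mm deep, from 140 to 172 mm up, column nuts to 188 mm. Origin: on the worktop under the screw axis, z up; -x is the open front, roughly facing the robot. A 7 mm lip curves round the back half of the basket's place; 20 mm juice spout in front
- seat (a point): point on the press base's top, on the screw axis (22 mm above the worktop); the basket stands centred here at the start
- wheel (a joint): turn of the handwheel, rad, growing counter-clockwise seen from above, which raises wheel, screw and plate together 20 mm a turn (3.18 mm a rad). At 0 the plate's underside is 32 mm below the basket's rim, at 10.05 level with it; end stop 14.5. Starts at 0.2 to 4.4. The thread is stiff (0.2 N m, about 4 N at the rim) and stays where it is left; pulling straight up does not turn it
- hub (a point): centre of the handwheel, on the screw axis in the mid-plane of its rim (201 mm above the worktop at wheel value 0, rising 3.18 mm a rad). Wheel: black rim on a circle of 56 mm radius, 13 mm thick, three spokes, hub reaching 8 mm above the mid-plane; nothing stands above it except the crank handle
- crank_grip (a point): middle of the crank handle: upright black barrel-shaped grip (22 mm thick, 50 mm tall) on the wheel's rim, 56 mm from the screw axis; the point is 35.5 mm above the rim's mid-plane, 24 mm below the handle's top. The handle spins freely about its own axis, so a hand holding it need not turn; it circles and rises with the wheel
- plate_under (a point): centre of the underside of the pressing plate, a steel disc of 96 mm diameter, 10 mm thick, on the lower end of the screw; at the start it is inside the basket
- basket: loose perforated steel press basket, open at the top: 110 mm outer diameter, 62 mm high, wall 3 mm, about 0.3 kg, with one straight handle; nose-heavy when held by it, so grip firmly. Origin: centre of its underside; z up; the handle points along its -x. It stands in the press with the handle out at the front
- basket_grip (a point): point to hold on the basket's handle: 145 mm from the basket's axis along its -x, 47 mm above its underside. The black grip there is 22 mm wide, 20 mm high and reaches from 92 to 187 mm from the axis, level
- board: loose bamboo serving board, 150 x 270 x 12 mm, lying flat on the worktop on the other side from the press. Origin: centre of its underside; long side along its y
- espresso_machine: espresso machine, fixed on the raised back shelf behind the middle of the worktop; do not run the arm into it (origin: middle of its foot): a block from 240 mm (underside of the shelf's board) to 610 mm above the worktop whose front corner comes to about 0.62 m ahead of the robot. Cross from side to side nearer to the robot
- mug: bystander: smoky glass mug standing upside down at the back, 106 mm high
- canister: bystander: canister of tea leaves with a pale screw lid, 82 mm diameter, 128 mm high, at the back left
- tin: bystander: round steel tin, 111 mm diameter, 70 mm high, at the right
- jigger: bystander: steel double jigger, 47 mm diameter, 78 mm high, at the front middle

How it is judged:
On the way, in this order (a step that is already met when the one before it is completed fails the run):
1. the pressing plate is up clear of the basket's rim (2 mm or more above it) while the basket still stands in its place in the press (z of plate_under in the frame of basket above 0.064 m and horizontal distance between basket and seat below 0.015 m and angle between basket's own z axis and vertical below 0.1 rad), for 0.2 s.
2. the basket is out of the press, upright (its axis more than 150 mm from the screw axis) (horizontal distance between basket and seat above 0.15 m and angle between basket's own z axis and vertical below 0.35 rad), for 0.2 s.
At the end, for the whole second after the job is handed in: The basket stands flat and at rest on the serving board (its underside on the wood, tilt under 0.06 rad, its axis within 35 mm of the board's middle across it and 100 mm along it), the board lies flat on the worktop, and the press's plate is still screwed up above rim height (wheel past 10.05 rad) (x of basket in the frame of board between -0.035 and 0.035 m and y of basket in the frame of board between -0.1 and 0.1 m and z of basket in the frame of board between 0.009 and 0.016 m and angle between basket's own z axis and vertical below 0.06 rad and angle between board's own z axis and vertical below 0.03 rad and height (world z) of board below 0.004 m and linear speed of basket below 0.02 m/s and value of joint wheel above 10.05 rad); the robot touches nothing.
It fails at once if the basket is tipped more than 0.45 rad (angle between basket's own z axis and vertical above 0.45 rad).
It fails at once if the basket is dropped (moves faster than 0.5 m/s with no finger on it) (linear speed of basket above 0.5 m/s and contact force between the fingers and basket below 0.1 N).
It fails at once if a bystander (mug, canister, tin or jigger) is moved more than 30 mm or knocked over (distance of any of mug, canister, tin, jigger from where it was at the start of the episode above 0.03 m or angle between any of mug, canister, tin, jigger's own z axis and vertical above 0.4 rad).
It also fails if it takes over 69 s, if anything falls off the work surface, if the arm or the gripper's body presses on something with over 40 N, if the wrist force passes 120 N, or if a joint passes its speed limit or range.

## Working session

There is one attempt and no reset: what is moved stays moved. The work goes in short steps, Python scripts to look and compute and a shell command to move; the robot and the scene stay as the last step left them, time stands still between calls to the robot, and variables do not carry over. Pictures are saved under pics/ and viewed, at most 12 in all, crops included, and the job is handed in when it is done.

```bash
mkdir -p pics; python3 - <<'E'
from workcell import manip
import cv2,numpy as np
s=manip.read_state();print(s)
ims=[]
for n in("scene","top"):
    d=manip.get_image(n);cv2.imwrite(f"pics/{n}0.png",d["img"][:,:,::-1]);print(n,d["fx"],d["cx"],d["cy"],np.round(d["extrinsics"],4).tolist())
E
```

```text
{'clock': 0.0, 'qpos': array([ 1.28373001e+00,  3.79424655e-01,  1.73474941e+00, -4.86483969e-05,
        1.02846800e+00, -3.33176284e-02]), 'joint_vel': array([ 0.00042733,  0.00083109, -0.00155618,  0.00075694,  0.00120577,
        0.00064878]), 'effort': array([-1.76980808e-03, -7.63744211e+01, -4.34364402e+01,  6.50315545e-02,
        4.27060132e-02, -1.07555049e-04]), 'eef_pos': array([0.17564693, 0.67722029, 0.21329253]), 'tcp_rot': array([-6.31336603e-05,  1.26521750e-01,  9.91963694e-01, -5.21307994e-04]), 'contact_force': array([0.12436604, 1.06502527, 0.49201873]), 'ft_torque': array([0.00584193, 0.01654768, 0.01634792]), 'grasp_force': 0.0, 'gripper_width': 0.9995344739106131}
scene 354.20051516068906 261.7288016337065 193.86870498469233 [[0.7014, -0.7126, 0.0134, -0.4429], [-0.3981, -0.4073, -0.822, 0.3634], [0.5912, 0.5712, -0.5694, 1.0054], [0.0, 0.0, 0.0, 1.0]]
top 417.3771523857164 262.4234725864267 193.27386566979692 [[-0.1112, -0.9938, -0.0008, 0.0593], [-0.9021, 0.1013, -0.4195, 0.5991], [0.417, -0.0459, -0.9077, 1.5568], [0.0, 0.0, 0.0, 1.0]]
```

View pics/scene0.png

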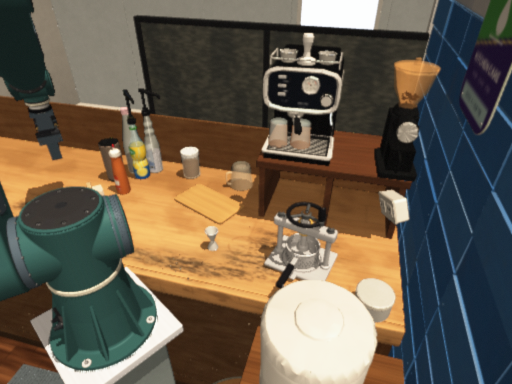

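View pics/top0.png

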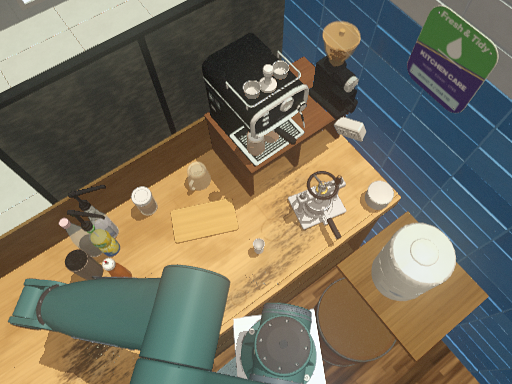

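The scene view shows the press at about (303,240) with its crank handle near (315,215) and the basket handle at (285,277). The top view shows the press at (320,200) and the board at (204,221). I'll enlarge the press in both views.

```bash
python3 - <<'E'
import cv2,numpy as np
a=cv2.imread("pics/scene0.png")[195:295,255:345];b=cv2.imread("pics/top0.png")[160:245,280:350]
a=cv2.resize(a,None,fx=5,fy=5,interpolation=cv2.INTER_CUBIC)[:, :]
b=cv2.resize(b,None,fx=5,fy=5,interpolation=cv2.INTER_CUBIC)
o=np.zeros((500,800,3),np.uint8);o[:,:450]=a;o[:425,450:800]=b
cv2.imwrite("pics/crop1.png",o)
E
```

```text
(no output)
```

View pics/crop1.png

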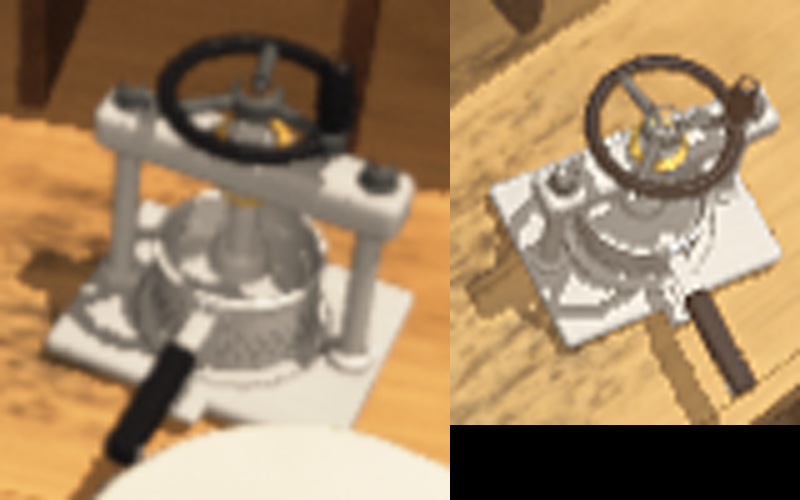

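The crop shows the hub at about scene (305.4,215.4) and top (322,185), with the crank grip at scene (322,214.6) and its top at top-view (338,177). The black basket grip runs from scene (291,265) to (280,285), which is top (330,220) to (338,238).

```bash
cat > h.py <<'E'
from workcell import manip
import cv2,numpy as np
from scipy.spatial.transform import Rotation as R
def ray(d,u,v):
    E=d["extrinsics"];x=np.array([(u-d["cx"])/d["fx"],(v-d["cy"])/d["fy"],1])
    return -E[:3,:3].T@E[:3,3],E[:3,:3].T@x
def onz(d,u,v,z):
    o,r=ray(d,u,v);return o+r*(z-o[2])/r[2]
def tri(d1,p1,d2,p2):
    A=[];b=[]
    for d,p in((d1,p1),(d2,p2)):
        o,r=ray(d,*p);r/=np.linalg.norm(r);P=np.eye(3)-np.outer(r,r);A.append(P);b.append(P@o)
    A=np.vstack(A);b=np.hstack(b);x,res,_,_=np.linalg.lstsq(A,b,rcond=None);return x,np.sqrt(res)
def st():
    s=manip.read_state();q=s["tcp_rot"];return s,R.from_quat([q[1],q[2],q[3],q[0]])
def shift(target):  # mm in tool axes, commanded ~ measured
    s,r=st();return r.inv().apply(np.array(target)-s["eef_pos"])*1000
E
python3 - <<'E'
from h import *
np.set_printoptions(precision=4,suppress=True)
S=manip.get_image("scene");T=manip.get_image("top")
print("hub",tri(S,(305.4,215.4),T,(322,185)))
print("crank",tri(S,(322,214.6),T,(338,178)))
for p,q in(((291,265),(330,220)),((280,285),(338.4,238))):print("grip",tri(S,p,T,q),onz(T,*q,.079))
# dark rim ellipse
for n,d,(x0,y0,x1,y1) in(("scene",S,(280,195,330,232)),("top",T,(300,165,345,205))):
    g=cv2.cvtColor(d["img"],cv2.COLOR_RGB2HSV)
    m=(g[...,2]<(60 if n=="scene" else 100)).astype(np.uint8);k=np.zeros_like(m);k[y0:y1,x0:x1]=m[y0:y1,x0:x1]
    c=max(cv2.findContours(k,cv2.RETR_EXTERNAL,cv2.CHAIN_APPROX_NONE)[0],key=len)
    print(n,cv2.fitEllipse(cv2.convexHull(c)))
    # basket grip
    k=np.zeros_like(m);
    if n=="scene":k[262:292,270:296]=m[262:292,270:296]
    else:k[217:242,325:345]=m[217:242,325:345]
    c=max(cv2.findContours(k,cv2.RETR_EXTERNAL,cv2.CHAIN_APPROX_NONE)[0],key=cv2.contourArea);print("bg",cv2.minAreaRect(c))
# board
h=cv2.cvtColor(T["img"],cv2.COLOR_RGB2HSV)
ref=h[221,204].astype(int);print(ref)
e=cv2.Canny(T["img"][195:250,160:250],40,120)
m=np.zeros(h.shape[:2],np.uint8);ff=T["img"].copy();mask=np.zeros((386,514),np.uint8)
cv2.floodFill(ff,mask,(204,221),0,(6,)*3,(6,)*3,8|cv2.FLOODFILL_MASK_ONLY|(255<<8))
k=mask[1:-1,1:-1];c=max(cv2.findContours(k,cv2.RETR_EXTERNAL,cv2.CHAIN_APPROX_NONE)[0],key=cv2.contourArea)
ap=cv2.approxPolyDP(cv2.convexHull(c),4,True)[:,0];print("board",cv2.contourArea(c),ap.tolist())
for p in ap:print(onz(T,*map(float,p),.012))
for n,d in(("scene",S),("top",T)):cv2.imwrite(f"pics/b{n}.png",d["img"][:,:,::-1])
E
```

```text
hub (array([ 0.5793, -0.2388,  0.1992]), array([0.0015]))
crank (array([ 0.5841, -0.2965,  0.2333]), array([0.0045]))
grip (array([ 0.4796, -0.2717,  0.0768]), array([0.0032])) [ 0.4766 -0.2701  0.079 ]
grip (array([ 0.4043, -0.2942,  0.065 ]), array([0.004])) [ 0.3972 -0.2897  0.079 ]
scene ((308.9006042480469, 212.69198608398438), (28.63378143310547, 45.45795822143555), 80.67424011230469)
bg ((284.3113098144531, 275.83966064453125), (6.799000263214111, 25.641944885253906), 29.05460548400879)
top ((323.25445556640625, 184.67173767089844), (28.05046272277832, 33.8688850402832), 83.7640151977539)
bg ((333.0000305175781, 228.00001525878906), (21.562545776367188, 4.467915058135986), 60.945396423339844)
[ 20 130 235]
board 22602.5 [[384, 180], [383, 210], [220, 333], [113, 258], [107, 214], [194, 160], [341, 135]]
[ 0.6612 -0.5558  0.012 ]
[ 0.521  -0.5181  0.012 ]
[0.097 0.21  0.012]
[0.4363 0.6229 0.012 ]
[0.6341 0.6557 0.012 ]
[0.8565 0.2756 0.012 ]
[ 0.9135 -0.4112  0.012 ]
```

The hub is near (0.579,-0.239) and the crank radius comes out at 58 mm, which agrees with the stated sizes. The handle yaw is about 15°. Next I need the shelf edge and the board corners, so I'll take one more crop.

```bash
python3 - <<'E'
import cv2,numpy as np
b=cv2.imread("pics/btop.png")
a=cv2.resize(b[190:250,160:250],None,fx=5,fy=5,interpolation=cv2.INTER_CUBIC)
c=cv2.resize(b[95:215,195:355],None,fx=5,fy=5,interpolation=cv2.INTER_CUBIC)
cv2.imwrite("pics/crop2.png",c);cv2.imwrite("pics/crop3.png",a)
E
```

```text
(no output)
```

View pics/crop2.png

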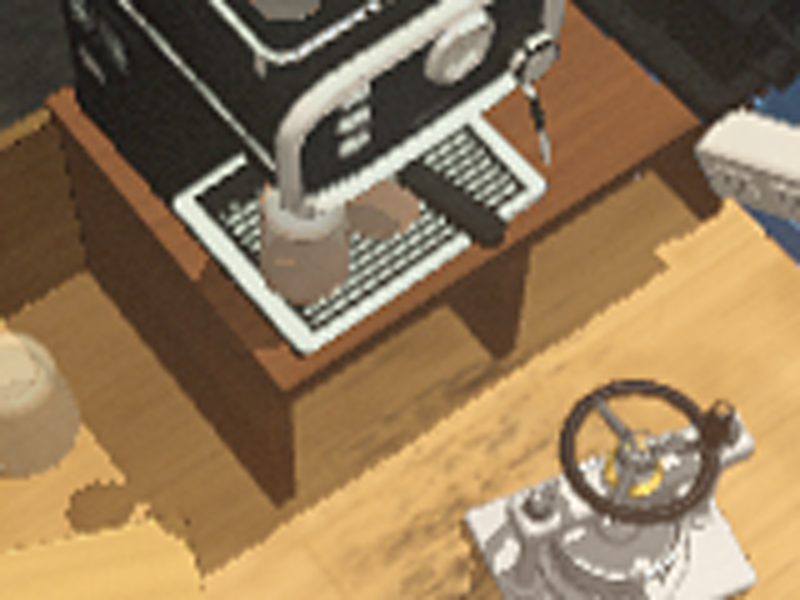

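View pics/crop3.png

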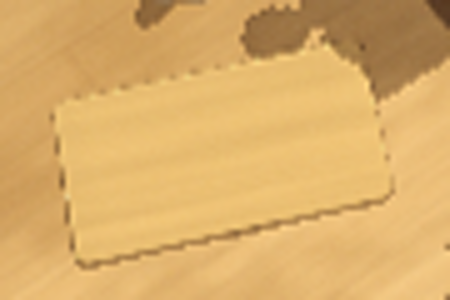

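The shelf's front top edge runs from top-view (252.6,173) to (335,120). The board's corners are at about (171,210.6), (233,197.6), (238.4,229.4) and (175.6,243.6); the second is in shadow, so I extrapolated it from the edges.

```bash
python3 - <<'E'
from h import *
np.set_printoptions(precision=4,suppress=True)
T=manip.get_image("top");S=manip.get_image("scene")
for p in((252.6,173),(335,120)):print("shelf",onz(T,*p,.26))
C=np.array([onz(T,*p,.012) for p in((171,210.6),(233,197.6),(238.4,229.4),(175.6,243.6))])
print(C,C.mean(0));print([np.linalg.norm(C[i]-C[i-1]) for i in range(4)])
v=(C[0]+C[3]-C[1]-C[2]);print("y axis yaw",np.degrees(np.arctan2(v[1],v[0])))
# wheel ellipse centre at candidate heights, and scene ellipse
for z in(.201,.208,.215):
    print(z,onz(T,322.4,184.9,z),onz(T,338,177.5,z+.0595),"scene",onz(S,304.5,215,z),onz(S,322.,214.6,z+.0355))
# basket handle line
for q in((330,220),(338.4,238),(333,228)):print(onz(T,*q,.079))
for q in((258.7,245.5),):print("jigger",onz(T,*q,.06))
w=manip.get_image("wrist");cv2.imwrite("pics/w0.png",w["img"][:,:,::-1])
E
```

```text
shelf [0.6314 0.0263 0.26  ]
shelf [ 0.834  -0.3285  0.26  ]
[[0.6194 0.3841 0.012 ]
 [0.6507 0.1154 0.012 ]
 [0.5023 0.1048 0.012 ]
 [0.4693 0.3681 0.012 ]] [0.5604 0.2431 0.012 ]
[np.float64(0.15095922886080002), np.float64(0.27054511111671037), np.float64(0.1487064915234831), np.float64(0.26537708342328026)]
y axis yaw 96.88321428856582
0.201 [ 0.5798 -0.2407  0.201 ] [ 0.5761 -0.2918  0.2605] scene [ 0.5758 -0.2368  0.201 ] [ 0.5765 -0.2982  0.2365]
0.208 [ 0.5765 -0.2392  0.208 ] [ 0.5727 -0.29    0.2675] scene [ 0.5684 -0.242   0.208 ] [ 0.5687 -0.3031  0.2435]
0.215 [ 0.5733 -0.2377  0.215 ] [ 0.5694 -0.2882  0.2745] scene [ 0.5609 -0.2472  0.215 ] [ 0.5609 -0.3079  0.2505]
[ 0.4766 -0.2701  0.079 ]
[ 0.3972 -0.2897  0.079 ]
[ 0.4413 -0.276   0.079 ]
jigger [0.4077 0.029  0.06  ]
```

Board sides measure 151 and 271 mm, matching its stated size, so its centre is (0.560,0.243). The wheel mid-plane is near 0.20–0.205 m, so the wheel value starts low. I'll move up and across toward the crank.

```bash
python3 -m pendant '[[[0,0,0,0,0,-40,91],[0,0,0,0,0,-80,91],[0,0,0,0,0,-117,91],[0,0,-0.12,-28,-26,-117,91],[0,0,-0.24,-56,-52,-117,91],[0,0,-0.36,-84,-78,-117,91],[0,0,-0.48,-112,-104,-117,91],[0,0,-0.524,-140,-130,-117,91],[0,0,-0.524,-168,-156,-117,91],[0,0,-0.524,-196,-182,-117,91]]]'; python3 - <<'E'
from h import *
print(np.round(shift([.45,.2,.34]),1));s,r=st();print(r.as_matrix().round(3),s["eef_pos"],s["qpos"])
a=r.inv().apply(np.array([.45,.2,.34])-s["eef_pos"]);b=r.inv().apply(np.array([.578,-.295,.34])-np.array([.45,.2,.34]));print(b*1000)
E
```

```text
clock: 1.18
eef_pos: [0.3204, 0.4505, 0.331]
tcp_rot: [0.0, -0.135, 0.991, 0.0]
contact_force: [0.6, 0.5, 0.9]
gripper_width: 0.995
grasp_force: 0.0
[ -57.9 -276.1   -9. ]
[[-0.964 -0.268  0.   ]
 [-0.268  0.964  0.   ]
 [-0.     0.    -1.   ]] [0.32036039 0.45053191 0.33103879] [ 9.10540399e-01  1.81342073e-02  1.94472952e+00 -4.89505477e-05
  1.17841802e+00 -9.31036947e-01]
[ 9.07820123e+00 -5.11201115e+02 -7.88419894e-02]
```

```bash
python3 -m pendant '[[[0,0,0,-9,-38,-9,91],[0,0,0,-18,-77,-9,91],[0,0,0,-27,-115,-9,91],[0,0,0,-36,-154,-9,91],[0,0,0,-45,-193,-9,91],[0,0,0,-54,-232,-9,91],[0,0,0,-58,-272,-9,91],[0,0,0,-58,-312,-9,91],[0,0,0,-57,-352,-9,91],[0,0,0,-57,-392,-9,91]]]';python3 -m pendant '[[[0,0,0,1,-40,0,91],[0,0,0,1,-80,0,91],[0,0,0,2,-120,0,91],[0,0,0,3,-160,0,91],[0,0,0,4,-200,0,91],[0,0,0,5,-240,0,91],[0,0,0,6,-280,0,91],[0,0,0,7,-320,0,91],[0,0,0,8,-350,0,91],[0,0,0,9,-372,0,91]]]'; python3 - <<'E'
from h import *
s,r=st();print(s["eef_pos"],s["qpos"],shift([.578,-.295,.34]))
w=manip.get_image("wrist");cv2.imwrite("pics/w1.png",w["img"][:,:,::-1]);print(w["fx"],w["cx"],w["cy"],w["extrinsics"].round(3))
E
```

```text
clock: 2.02
eef_pos: [0.4794, 0.0877, 0.3401]
tcp_rot: [0.0, -0.135, 0.991, -0.0]
contact_force: [1.5, 1.4, 0.5]
gripper_width: 0.997
grasp_force: 0.0
clock: 2.85
eef_pos: [0.5702, -0.274, 0.3397]
tcp_rot: [-0.0, -0.134, 0.991, -0.0]
contact_force: [0.9, 0.6, 0.3]
gripper_width: 0.995
grasp_force: 0.0
[ 0.57017896 -0.27404881  0.33974785] [-4.84805745e-01  1.50882399e-01  1.78472829e+00 -1.78141484e-04
  1.20593159e+00 -2.32430824e+00] [ -1.97673486 -22.27588511  -0.24883176]
297.3186396354542 254.62199505183975 190.08632813049178 [[-0.265  0.964 -0.     0.416]
 [ 0.925  0.255  0.281 -0.524]
 [ 0.271  0.074 -0.96   0.379]
 [ 0.     0.     0.     1.   ]]
```

View pics/w1.png

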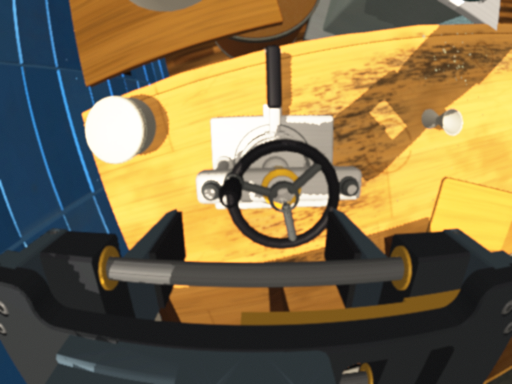

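The wrist view shows the wheel ring centred near (283,193), the crank handle at (230,190), the column nuts at (211,190) and (349,186), and the basket grip from (274,106) to (274,48).

```bash
cat >> h.py <<'E'
def wz(d,u,v,z):
    E=d["extrinsics"];x=np.array([u-d["cx"],v-d["cy"]]);r=np.hypot(*x);t=r/d["fx"]
    k=E[:3,:3].T@np.append(x/r*np.sin(t),np.cos(t));o=-E[:3,:3].T@E[:3,3];return o+k*(z-o[2])/k[2]
E
python3 - <<'E'
from h import *
np.set_printoptions(precision=4,suppress=True)
w=manip.get_image("wrist")
g=cv2.cvtColor(w["img"],cv2.COLOR_RGB2GRAY)
for n,p,z in(("nutL",(211,189),.188),("nutR",(349,186),.188),("ringC",(283,193),.203),("ringL?",(232,193),.203),("ringR",(336,193),.203),("ringT",(283,145),.203),("ringB",(283,241),.203),("cranktop",(230,190),.262),("b0",(274.5,106),.079),("b1",(274,48),.074)):print(n,wz(w,*p,z))
m=(g<45).astype(np.uint8);k=np.zeros_like(m);k[138:250,215:342]=m[138:250,215:342]
c=max(cv2.findContours(k,cv2.RETR_EXTERNAL,cv2.CHAIN_APPROX_NONE)[0],key=len);c=c[c[:,0,0]>250]
P=np.array([wz(w,*q,.203)[:2] for q in c[:,0]]);A=np.c_[2*P,np.ones(len(P))];x=np.linalg.lstsq(A,(P**2).sum(1),rcond=None)[0];print("circle",x[:2],np.sqrt(x[2]+x[:2]@x[:2]))
E
```

```text
nutL [ 0.5961 -0.3209  0.188 ]
nutR [ 0.5503 -0.168   0.188 ]
ringC [ 0.575  -0.2433  0.203 ]
ringL? [ 0.5896 -0.2966  0.203 ]
ringR [ 0.5593 -0.1859  0.203 ]
ringT [ 0.5249 -0.2583  0.203 ]
ringB [ 0.6302 -0.2262  0.203 ]
cranktop [ 0.569  -0.2991  0.262 ]
b0 [ 0.4862 -0.2701  0.079 ]
b1 [ 0.4031 -0.2936  0.074 ]
circle [ 0.5811 -0.2324] 0.0582059610595123
```

```bash
python3 -m pendant '[[[0,0,0,1,-23,0,91],[0,0,0,1,-23,0,91],[0,0,0,1,-23,40,60],[0,0,0,1,-23,75,60],[0,0,0,1,-23,100,60],[0,0,0,1,-23,119,60],[0,0,0,1,-23,119,40],[0,0,0,1,-23,119,30],[0,0,0,1,-23,119,24],[0,0,0,1,-23,119,24]]]' 20; python3 -m pendant '[[[0,0,0,0,0,0,10],[0,0,0,0,0,0,10],[0,0,0,0,0,0,10],[0,0,0,0,0,0,10]]]' 20; python3 - <<'E'
from h import *
s,r=st();print(s["eef_pos"],s["contact_force"],s["gripper_width"]*91.2,s["grasp_force"])
w=manip.get_image("wrist");cv2.imwrite("pics/w2.png",w["img"][:,:,::-1])
E
```

```text
clock: 3.78
eef_pos: [0.576, -0.2939, 0.2229]
tcp_rot: [0.001, -0.135, 0.991, -0.001]
contact_force: [-0.1, -0.6, -0.2]
gripper_width: 0.445
grasp_force: 0.0
clock: 4.12
eef_pos: [0.576, -0.2951, 0.2221]
tcp_rot: [0.001, -0.135, 0.991, -0.002]
contact_force: [2.1, -9.7, 1.9]
gripper_width: 0.224
grasp_force: 20.0
[ 0.57595426 -0.29507693  0.22209228] [ 2.08184379 -9.7384034   1.88671729] 20.457967025547273 19.999976671060722
```

View pics/w2.png

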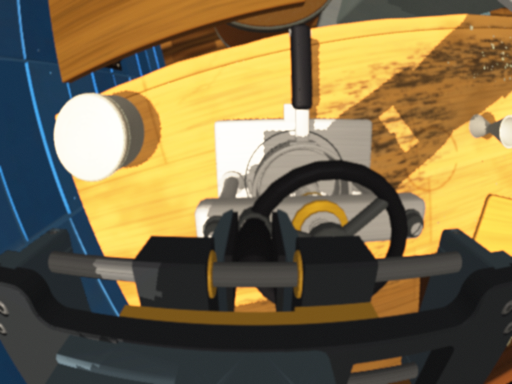

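The fingers hold the crank (opening 20.5 mm, grip 20 N). Now I'll compute rows for the first arc.

```bash
cat >> h.py <<'E'
TX=np.array([-.964,-.268]);TY=np.array([-.268,.964])
def arc(hub,p0,step,n):
    d=np.array(p0)-hub;a=np.arctan2(d[1],d[0]);r=.056
    for i in range(1,n+1):
        v=(hub+r*np.array([np.cos(a+i*step),np.sin(a+i*step)])-np.array(p0))*1000
        print(f"[0,0,0,{TX@v:.0f},{TY@v:.0f},{-3.18*i*step:.1f},10]",end=",")
    print(np.degrees(a))
E
python3 -c "
from h import *
arc(np.array([.577,-.241]),[.576,-.297],.26,10)"
```

```text
[0,0,0,-14,-2,-0.8,10],[0,0,0,-29,-1,-1.7,10],[0,0,0,-42,4,-2.5,10],[0,0,0,-54,13,-3.3,10],[0,0,0,-63,24,-4.1,10],[0,0,0,-70,37,-5.0,10],[0,0,0,-72,51,-5.8,10],[0,0,0,-71,66,-6.6,10],[0,0,0,-66,80,-7.4,10],[0,0,0,-57,92,-8.3,10],-91.02303018866785
```

```bash
python3 -m pendant '[[[0,0,0,-14,-2,-1,10],[0,0,0,-29,-1,-2,10],[0,0,0,-42,4,-3,10],[0,0,0,-54,13,-3,10],[0,0,0,-63,24,-4,10],[0,0,0,-70,37,-5,10]]]' 20;python3 -m pendant '[[[0,0,0,0,0,0,10]]]' 20; python3 -m pendant '[[[0,0,0,-2,14,-1,10],[0,0,0,-1,29,-2,10],[0,0,0,4,43,-2,10],[0,0,0,13,55,-3,10],[0,0,0,13,55,-3,10]]]' 20
```

```text
clock: 4.67
eef_pos: [0.6347, -0.2402, 0.2271]
tcp_rot: [0.002, -0.134, 0.991, -0.001]
contact_force: [0.6, -4.7, -1.0]
gripper_width: 0.226
grasp_force: 20.0
clock: 4.75
eef_pos: [0.6343, -0.2382, 0.2272]
tcp_rot: [0.001, -0.135, 0.991, -0.001]
contact_force: [5.2, 3.9, 4.9]
gripper_width: 0.219
grasp_force: 20.0
clock: 5.17
eef_pos: [0.6048, -0.1897, 0.2304]
tcp_rot: [0.001, -0.135, 0.991, -0.001]
contact_force: [-3.1, -2.5, 7.5]
gripper_width: 0.228
grasp_force: 20.0
```

The wheel turns well, with low forces and points that fit a hub at (0.578,-0.2395). About 2.6 rad is done, and three more 3 rad arcs follow.

```bash
python3 -c "
from h import *
h=np.array([.578,-.2395]);p=np.array([.6048,-.1897])
for k in range(3):
    arc(h,p,.3,10);a=np.arctan2(*(p-h)[::-1])+3.0;p=h+.056*np.array([np.cos(a),np.sin(a)])"
```

```text
[0,0,0,14,9,-1.0,10],[0,0,0,30,14,-1.9,10],[0,0,0,47,15,-2.9,10],[0,0,0,63,10,-3.8,10],[0,0,0,77,1,-4.8,10],[0,0,0,87,-12,-5.7,10],[0,0,0,94,-28,-6.7,10],[0,0,0,95,-44,-7.6,10],[0,0,0,92,-61,-8.6,10],[0,0,0,83,-75,-9.5,10],61.71296777373427
[0,0,0,-12,-11,-1.0,10],[0,0,0,-27,-19,-1.9,10],[0,0,0,-44,-21,-2.9,10],[0,0,0,-60,-19,-3.8,10],[0,0,0,-75,-12,-4.8,10],[0,0,0,-88,-1,-5.7,10],[0,0,0,-96,14,-6.7,10],[0,0,0,-100,30,-7.6,10],[0,0,0,-99,47,-8.6,10],[0,0,0,-93,63,-9.5,10],-126.3996936870188
[0,0,0,10,13,-1.0,10],[0,0,0,24,23,-1.9,10],[0,0,0,40,27,-2.9,10],[0,0,0,57,27,-3.8,10],[0,0,0,73,22,-4.8,10],[0,0,0,87,13,-5.7,10],[0,0,0,97,-0,-6.7,10],[0,0,0,103,-16,-7.6,10],[0,0,0,104,-33,-8.6,10],[0,0,0,101,-49,-9.5,10],45.48764485222814
```

```bash
python3 -m pendant '[[[0,0,0,14,9,-1,10],[0,0,0,30,14,-2,10],[0,0,0,47,15,-3,10],[0,0,0,63,10,-4,10],[0,0,0,77,1,-5,10],[0,0,0,87,-12,-6,10],[0,0,0,94,-28,-7,10],[0,0,0,95,-44,-8,10],[0,0,0,92,-61,-9,10],[0,0,0,83,-75,-9.5,10]]]' 20; python3 -m pendant '[[[0,0,0,-12,-11,-1,10],[0,0,0,-27,-19,-2,10],[0,0,0,-44,-21,-3,10],[0,0,0,-60,-19,-4,10],[0,0,0,-75,-12,-5,10],[0,0,0,-88,-1,-6,10],[0,0,0,-96,14,-7,10],[0,0,0,-100,30,-8,10],[0,0,0,-99,47,-9,10],[0,0,0,-93,63,-9.5,10]]]'
```

```text
clock: 6.0
eef_pos: [0.5456, -0.2853, 0.2398]
tcp_rot: [0.001, -0.134, 0.991, 0.0]
contact_force: [-4.2, 4.9, 14.8]
gripper_width: 0.224
grasp_force: 20.0
clock: 6.83
eef_pos: [0.6189, -0.1994, 0.2493]
tcp_rot: [0.001, -0.135, 0.991, -0.001]
contact_force: [-4.5, -12.8, 8.0]
gripper_width: 0.226
grasp_force: 20.0
```

```bash
python3 -m pendant '[[[0,0,0,10,13,-1,10],[0,0,0,24,23,-2,10],[0,0,0,40,27,-3,10],[0,0,0,57,27,-4,10],[0,0,0,73,22,-5,10],[0,0,0,87,13,-6,10],[0,0,0,97,0,-7,10],[0,0,0,103,-16,-8,10],[0,0,0,104,-33,-9,10],[0,0,0,101,-49,-9.5,10]]]' 20; python3 -m pendant '[[[0,0,0,0,0,0,10],[0,0,0,0,0,0,10],[0,0,0,0,0,0,10]]]';python3 - <<'E'
from h import *
a=manip.get_image("scene")["img"][180:290,250:350];b=manip.get_image("top")["img"][150:245,280:350]
o=np.zeros((550,800,3),np.uint8);a=cv2.resize(a,None,fx=4.5,fy=5,interpolation=2);b=cv2.resize(b,None,fx=5,fy=5,interpolation=2)
o[:,:450]=a;o[:475,450:]=b;cv2.imwrite("pics/c4.png",o[:,:,::-1])
E
```

```text
clock: 7.67
eef_pos: [0.5336, -0.2739, 0.2589]
tcp_rot: [0.0, -0.134, 0.991, 0.0]
contact_force: [-0.2, 7.5, 11.5]
gripper_width: 0.221
grasp_force: 20.0
clock: 7.92
eef_pos: [0.5348, -0.2744, 0.2591]
tcp_rot: [0.001, -0.134, 0.991, -0.001]
contact_force: [-1.3, -3.7, 10.0]
gripper_width: 0.225
grasp_force: 20.0
```

View pics/c4.png

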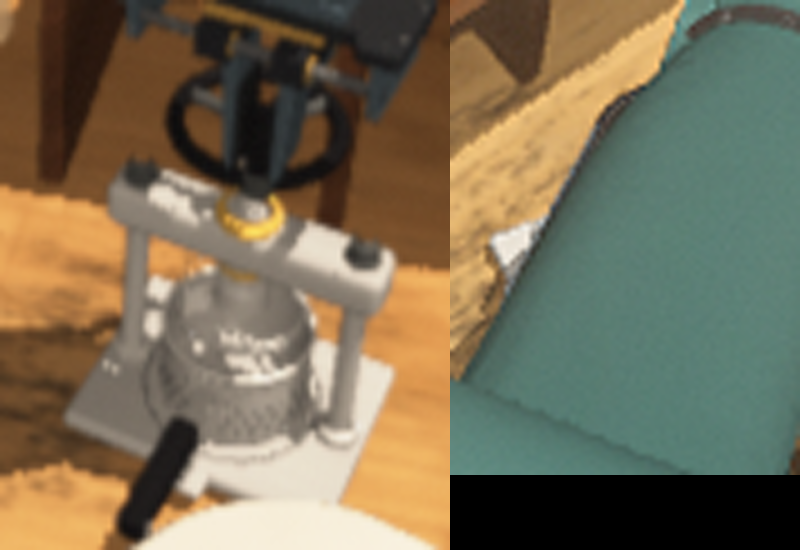

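The scene crop shows the plate up at the basket's rim, near crop (245,340), with the fingers still on the crank. I'll add about 1 rad for clearance.

```bash
python3 -c "
from h import *
arc(np.array([.578,-.2395]),np.array([.5338,-.2738]),.25,4)"
```

```text
[0,0,0,-7,-12,-0.8,10],[0,0,0,-16,-22,-1.6,10],[0,0,0,-28,-30,-2.4,10],[0,0,0,-42,-34,-3.2,10],-142.18788988638488
```

```bash
python3 -m pendant '[[[0,0,0,-7,-12,-1,10],[0,0,0,-16,-22,-2,10],[0,0,0,-28,-30,-2.5,10],[0,0,0,-42,-34,-3,10],[0,0,0,-42,-34,-3,10]]]' 20; python3 -m pendant '[[[0,0,0,0,0,0,50],[0,0,0,0,0,0,50],[0,0,0,0,0,0,50],[0,0,0,0,0,-20,50],[0,0,0,0,0,-45,60],[0,0,0,0,0,-75,91]]]'; python3 -c "
from h import *
print(shift([.439,-.282,.34]),st()[0]['eef_pos'])"
```

```text
clock: 8.43
eef_pos: [0.5854, -0.2954, 0.2622]
tcp_rot: [0.001, -0.135, 0.991, -0.001]
contact_force: [-0.5, -1.1, 16.6]
gripper_width: 0.225
grasp_force: 20.0
clock: 8.93
eef_pos: [0.5826, -0.2941, 0.3347]
tcp_rot: [-0.001, -0.135, 0.991, 0.001]
contact_force: [0.0, -0.1, 0.5]
gripper_width: 0.632
grasp_force: 0.0
[135.18156411  49.98241961  -4.85401713] [ 0.58260305 -0.29409493  0.3347335 ]
```

```bash
python3 -m pendant '[[[0,0,0,35,13,-4,91],[0,0,0,70,26,-4,91],[0,0,0,102,38,-4,91],[0,0,0,135,50,-4,91],[0,0,0,135,50,-4,91],[0,0,0,135,50,-4,91]]]'; python3 - <<'E'
from h import *
np.set_printoptions(precision=4,suppress=True)
s,r=st();print(s["eef_pos"])
d=manip.get_image("wrist");E=d["extrinsics"]
def proj(p):
    c=E[:3,:3]@p+E[:3,3];t=np.arctan2(np.hypot(c[0],c[1]),c[2]);return d["fx"]*t*c[:2]/np.hypot(c[0],c[1])+[d["cx"],d["cy"]]
u=np.array([.962,.273]);a=np.array([.578,-.2395])
for k in(.092,.145,.187):print(k,proj(np.r_[a-u*k,.077]))
g=cv2.cvtColor(d["img"],cv2.COLOR_RGB2GRAY);q=proj(np.r_[a-u*.13,.077]).astype(int)
m=(g<60).astype(np.uint8);n,l,st_,ce=cv2.connectedComponentsWithStats(m);i=l[q[1],q[0]];print(q,i,st_[i],g[q[1],q[0]])
ys,xs=np.where(l==i)
P=np.array([wz(d,x,y,.077)[:2] for x,y in zip(xs,ys)]);c,(w,h),an=cv2.minAreaRect((P*1000).astype(np.float32));print(c,w,h,an)
cv2.imwrite("pics/w5.png",d["img"][:,:,::-1])
E
```

```text
clock: 9.43
eef_pos: [0.4389, -0.2823, 0.3398]
tcp_rot: [0.0, -0.134, 0.991, -0.0]
contact_force: [-0.2, -0.8, 0.4]
gripper_width: 0.996
grasp_force: 0.0
[ 0.4389 -0.2823  0.3398]
0.092 [257.1276 194.3724]
0.145 [256.9238 160.1733]
0.187 [256.7391 131.9442]
[256 170] 82 [249 132  14  60 717] 43
(441.8445129394531, -280.4376525878906) 89.6263656616211 19.443971633911133 15.745908737182617
```

The measured grip centre is (0.442,-0.280) at yaw 15.7° and 90 x 19 mm, as expected. I'll descend and grip.

```bash
python3 -m pendant '[[[0,0,0,1,0,40,91],[0,0,0,2,0,80,91],[0,0,0,2,0,120,91],[0,0,0,2,0,160,80],[0,0,0,2,0,195,70],[0,0,0,2,0,225,60],[0,0,0,2,0,250,55],[0,0,0,2,0,270,50],[0,0,0,2,0,285,50],[0,0,0,2,0,290,50]]]' 60; python3 -m pendant '[[[0,0,0,0,0,0,50],[0,0,0,0,0,0,10],[0,0,0,0,0,0,5],[0,0,0,0,0,0,5],[0,0,0,0,0,0,5],[0,0,0,0,0,0,5]]]' 60; python3 - <<'E'
from h import *
d=manip.get_image("scene");a=cv2.resize(d["img"][180:300,250:350],None,fx=5,fy=5,interpolation=2)
cv2.imwrite("pics/c6.png",a[:,:,::-1])
E
```

```text
clock: 10.32
eef_pos: [0.438, -0.2821, 0.0467]
tcp_rot: [-0.001, -0.135, 0.991, 0.001]
contact_force: [-0.8, -0.7, -0.2]
gripper_width: 0.554
grasp_force: 0.0
clock: 10.82
eef_pos: [0.4385, -0.2829, 0.05]
tcp_rot: [0.0, -0.135, 0.991, -0.0]
contact_force: [-0.5, 3.3, 1.5]
gripper_width: 0.238
grasp_force: 59.6
```

View pics/c6.png

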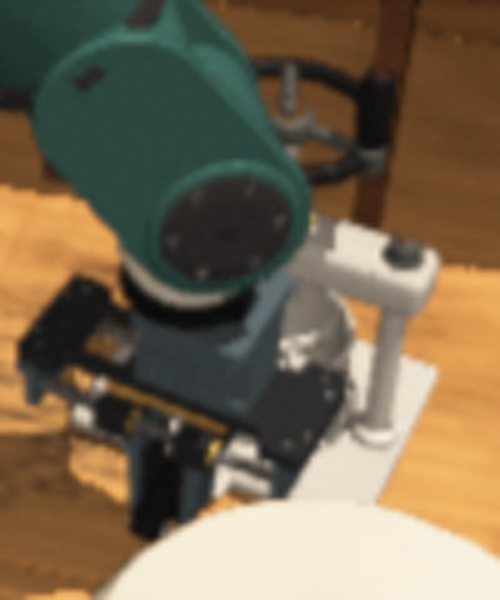

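The gripper holds the basket handle (22 mm opening, 60 N). I'll lift 3 mm and draw out along tool +x.

```bash
python3 -m pendant '[[[0,0,0,0,0,-1.5,5],[0,0,0,0,0,-3,5],[0,0,0,5,0,-3,5],[0,0,0,12,0,-3,5],[0,0,0,20,0,-3,5],[0,0,0,30,0,-3,5],[0,0,0,40,0,-3,5],[0,0,0,50,0,-3,5],[0,0,0,60,0,-3,5],[0,0,0,70,0,-3,5]]]' 60; python3 -m pendant '[[[0,0,0,10,0,0,5],[0,0,0,20,0,0,5],[0,0,0,30,0,0,5],[0,0,0,40,0,0,5],[0,0,0,50,0,0,5],[0,0,0,58,0,0,5],[0,0,0,65,0,0,5],[0,0,0,65,0,0,5],[0,0,0,65,0,0,5]]]' 60
python3 - <<'E'
from h import *
s,r=st();p0=s["eef_pos"];print(s["qpos"],r.as_matrix().round(3),s["ft_torque"])
d=manip.get_image("scene");cv2.imwrite("pics/s7.png",cv2.resize(d["img"][170:300,170:350],None,fx=4,fy=4,interpolation=2)[:,:,::-1])
E
```

```text
clock: 11.7
eef_pos: [0.3697, -0.3018, 0.0524]
tcp_rot: [-0.0, -0.135, 0.991, 0.0]
contact_force: [-0.0, -1.0, -2.2]
gripper_width: 0.239
grasp_force: 59.8
clock: 12.45
eef_pos: [0.308, -0.3191, 0.0525]
tcp_rot: [0.0, -0.134, 0.991, -0.0]
contact_force: [0.5, 0.5, -2.8]
gripper_width: 0.239
grasp_force: 59.8
[-8.55611508e-01  2.69140925e-01  2.29232652e+00  2.55563465e-05
  5.79907184e-01 -2.69590696e+00] [[-0.964 -0.266  0.   ]
 [-0.266  0.964 -0.   ]
 [-0.    -0.    -1.   ]] [-0.05704507  0.31592824 -0.00123165]
```

```bash
python3 -m pendant '[[[0,0,-0.03,0,0,0,5],[0,0,-0.07,0,0,0,5],[0,0,-0.11,0,0,-2,5],[0,0,-0.14,0,0,-8,5],[0,0,-0.148,0,0,-20,5],[0,0,-0.148,0,0,-35,5],[0,0,-0.148,0,0,-53,5],[0,0,-0.148,0,0,-73,5],[0,0,-0.148,0,0,-93,5],[0,0,-0.148,0,0,-113,5]]]' 60; python3 -m pendant '[[[0,0,0,0,0,-20,5],[0,0,0,0,0,-40,5],[0,0,0,0,0,-60,5],[0,0,0,0,0,-80,5],[0,0,0,0,0,-100,5],[0,0,0,0,0,-117,5],[0,0,0,0,0,-130,5],[0,0,0,0,0,-137,5],[0,0,0,0,0,-137,5]]]' 60
python3 - <<'E'
from h import *
s,r=st();p0=s["eef_pos"];print(s["qpos"],p0)
d=manip.get_image("scene");cv2.imwrite("pics/s8.png",cv2.resize(d["img"][120:310,150:400],None,fx=3,fy=3,interpolation=2)[:,:,::-1])
# rigid rotation about base axis
for k in range(1,21):
    a=np.radians(2.8*k);t=r.inv().apply(R.from_euler('z',a).apply(p0)-p0)*1000
    print(f"[0,0,{-a:.3f},{t[0]:.0f},{t[1]:.0f},0,5]",end=",")
    if k==10: print(); p0=R.from_euler('z',a).apply(p0); r=R.from_euler('z',a)*r;
E
```

```text
clock: 13.33
eef_pos: [0.3085, -0.3186, 0.1664]
tcp_rot: [-0.0, -0.208, 0.978, -0.0]
contact_force: [1.2, -0.7, -1.1]
gripper_width: 0.237
grasp_force: 59.8
clock: 14.08
eef_pos: [0.3089, -0.3192, 0.3038]
tcp_rot: [0.001, -0.208, 0.978, -0.001]
contact_force: [1.0, 0.3, -2.6]
gripper_width: 0.236
grasp_force: 59.8
[-8.54329387e-01 -1.61963349e-01  2.16237638e+00 -6.55559611e-05
  1.13888144e+00 -2.84382678e+00] [ 0.30886544 -0.31922205  0.30375451]
[0,0,-0.049,-20,8,0,5],[0,0,-0.098,-40,17,0,5],[0,0,-0.147,-59,27,0,5],[0,0,-0.195,-78,38,0,5],[0,0,-0.244,-96,49,0,5],[0,0,-0.293,-114,62,0,5],[0,0,-0.342,-131,75,0,5],[0,0,-0.391,-147,90,0,5],[0,0,-0.440,-163,105,0,5],[0,0,-0.489,-178,120,0,5],
[0,0,-0.538,-192,137,0,5],[0,0,-0.586,-205,154,0,5],[0,0,-0.635,-218,172,0,5],[0,0,-0.684,-229,190,0,5],[0,0,-0.733,-240,209,0,5],[0,0,-0.782,-250,229,0,5],[0,0,-0.831,-258,248,0,5],[0,0,-0.880,-266,269,0,5],[0,0,-0.929,-273,289,0,5],[0,0,-0.977,-279,310,0,5],
```

View pics/s8.png

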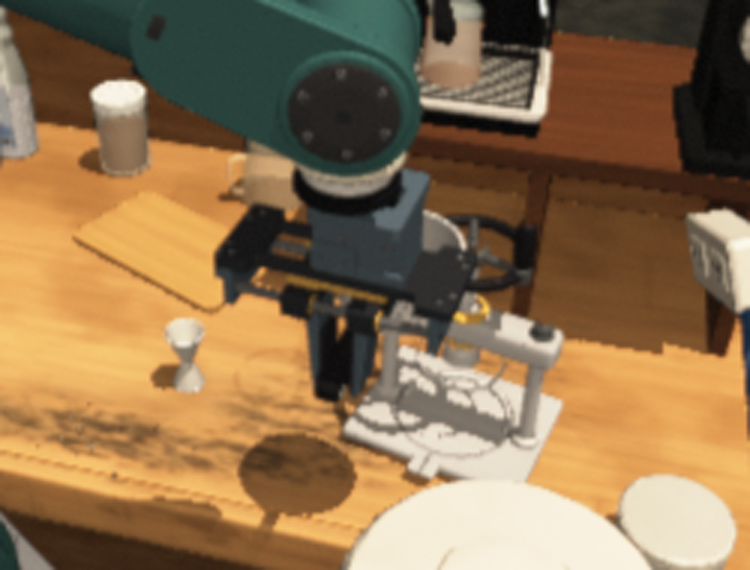

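The picture shows the empty press and the basket held up behind the gripper, with its shadow at crop (297,475) and the board clear. I'll rotate about the base axis; by symmetry both calls take the same rows.

```bash
python3 -m pendant '[[[0,0,-0.025,-10,4,0,5],[0,0,-0.073,-30,12,0,5],[0,0,-0.122,-50,22,0,5],[0,0,-0.171,-69,32,0,5],[0,0,-0.22,-87,43,0,5],[0,0,-0.27,-106,56,0,5],[0,0,-0.318,-123,69,0,5],[0,0,-0.391,-147,90,0,5],[0,0,-0.44,-163,105,0,5],[0,0,-0.489,-178,120,0,5]]]' 60; python3 -m pendant '[[[0,0,-0.049,-20,8,0,5],[0,0,-0.098,-40,17,0,5],[0,0,-0.147,-59,27,0,5],[0,0,-0.195,-78,38,0,5],[0,0,-0.244,-96,49,0,5],[0,0,-0.293,-114,62,0,5],[0,0,-0.342,-131,75,0,5],[0,0,-0.391,-147,90,0,5],[0,0,-0.42,-157,100,0,5],[0,0,-0.42,-157,100,0,5]]]' 60
python3 - <<'E'
from h import *
s,r=st();p0=s["eef_pos"];M=r.as_matrix();print(s["qpos"],p0,M.round(3),s["ft_torque"])
psi=np.degrees(np.arctan2(-M[1,0],-M[0,0]));print("psi",psi)   # handle->basket dir = -tool x
u=-M[:2,0];print("axis now",p0[:2]+.142*u)
for ps in(40,48):
    v=np.array([np.cos(np.radians(ps)),np.sin(np.radians(ps))]);g=np.r_[np.array([.558,.24])-.142*v,p0[2]];print(ps,g,"shift",r.inv().apply(g-p0)*1000,"wz",-np.radians(ps-psi))
E
```

```text
clock: 14.97
eef_pos: [0.4223, -0.1348, 0.3013]
tcp_rot: [-0.001, -0.44, 0.898, 0.001]
contact_force: [-0.6, -0.1, -1.8]
gripper_width: 0.238
grasp_force: 59.8
clock: 15.8
eef_pos: [0.4392, 0.0508, 0.3012]
tcp_rot: [-0.001, -0.618, 0.786, 0.001]
contact_force: [0.7, -1.2, -3.3]
gripper_width: 0.235
grasp_force: 59.8
[ 6.22171717e-02 -1.61119541e-01  2.16646553e+00  5.30188156e-04
  1.13817520e+00 -2.84108162e+00] [0.43915346 0.05083298 0.30120938] [[-0.236 -0.972 -0.002]
 [-0.972  0.236  0.   ]
 [ 0.     0.002 -1.   ]] [-0.26210863  0.05425052 -0.04538877]
psi 76.33401112082777
axis now [0.47270258 0.1888129 ]
40 [0.44922169 0.14872416 0.30120938] shift [-9.74985638e+01  1.33447108e+01  1.56099159e-02] wz 0.6341481245146798
48 [0.46298345 0.13447343 0.30120938] shift [-8.69026575e+01 -3.39431746e+00 -1.64273667e-02] wz 0.49452178435513344
```

```bash
python3 -m pendant '[[[0,0,0.03,-5,1,0,5],[0,0,0.1,-15,2,0,5],[0,0,0.18,-27,4,0,5],[0,0,0.26,-40,5,0,5],[0,0,0.34,-52,7,0,5],[0,0,0.42,-64,9,0,5],[0,0,0.5,-76,10,0,5],[0,0,0.57,-87,12,0,5],[0,0,0.61,-93,13,0,5],[0,0,0.634,-97,13,0,5]]]' 60; python3 -m pendant '[[[0,0,0,0,0,15,5],[0,0,0,0,0,40,5],[0,0,0,0,0,65,5],[0,0,0,0,0,90,5],[0,0,0,0,0,115,5],[0,0,0,0,0,140,5],[0,0,0,0,0,160,5],[0,0,0,0,0,175,5],[0,0,0,0,0,180,5],[0,0,0,0,0,180,5]]]' 60
python3 - <<'E'
from h import *
np.set_printoptions(precision=4,suppress=True)
s,r=st();p0=s["eef_pos"];M=r.as_matrix();u=-M[:2,0];print(p0,"axis",p0[:2]+.142*u,np.degrees(np.arctan2(u[1],u[0])))
ims=[]
for n in("scene","top"):
    d=manip.get_image(n);E=d["extrinsics"]
    c=E[:3,:3]@np.r_[p0[:2]+.142*u,.15]+E[:3,3];x=int(d["fx"]*c[0]/c[2]+d["cx"]);y=int(d["fy"]*c[1]/c[2]+d["cy"]);print(x,y)
    ims.append(cv2.resize(d["img"][y-60:y+60,x-50:x+50],None,fx=4,fy=4,interpolation=2))
cv2.imwrite("pics/c9.png",np.hstack(ims)[:,:,::-1])
E
```

```text
clock: 16.63
eef_pos: [0.4503, 0.1463, 0.3013]
tcp_rot: [-0.001, -0.339, 0.941, 0.0]
contact_force: [-0.5, 0.6, -2.3]
gripper_width: 0.235
grasp_force: 59.8
clock: 17.47
eef_pos: [0.4496, 0.1454, 0.1208]
tcp_rot: [-0.002, -0.34, 0.941, 0.0]
contact_force: [-0.3, -0.2, -1.9]
gripper_width: 0.236
grasp_force: 59.9
[0.4496 0.1454 0.1208] axis [0.5588 0.2361] 39.71821094311901
206 173
202 207
```

View pics/c9.png

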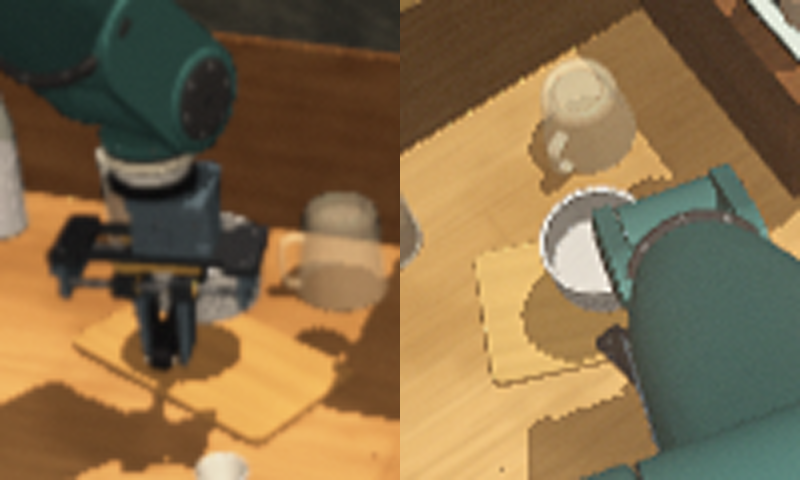

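Both views show the basket hanging upright over the board. Its rim centre is at top-view (202,209), against a predicted (202,207). I'll lower it gently.

```bash
python3 -m pendant '[[[0,0,0,0,0,12,5],[0,0,0,0,0,28,5],[0,0,0,0,0,44,5],[0,0,0,0,0,57,5],[0,0,0,0,0,66,5],[0,0,0,0,0,72,5],[0,0,0,0,0,75,5],[0,0,0,0,0,77,5],[0,0,0,0,0,77,5],[0,0,0,0,0,77,5]]]' 60; python3 -m pendant '[[[0,0,0,0,0,1,5],[0,0,0,0,0,2,5],[0,0,0,0,0,3,5],[0,0,0,0,0,3,5],[0,0,0,0,0,3,5]]]' 60
```

```text
clock: 18.4
eef_pos: [0.4512, 0.1457, 0.0459]
tcp_rot: [0.0, -0.34, 0.941, -0.0]
contact_force: [0.4, 0.1, -2.2]
gripper_width: 0.239
grasp_force: 59.9
clock: 18.82
eef_pos: [0.4508, 0.1456, 0.0424]
tcp_rot: [-0.0, -0.34, 0.941, 0.0]
contact_force: [-0.7, 0.2, -1.8]
gripper_width: 0.236
grasp_force: 59.9
```

```bash
python3 -m pendant '[[[0,0,0,0,0,0.7,5],[0,0,0,0,0,1.4,5],[0,0,0,0,0,2,5],[0,0,0,0,0,2,5],[0,0,0,0,0,2,5]]]' 60; python3 -m pendant '[[[0,0,0,0,0,0.5,5],[0,0,0,0,0,1,5],[0,0,0,0,0,1,5],[0,0,0,0,0,1,5]]]' 60
```

```text
clock: 19.23
eef_pos: [0.4509, 0.1456, 0.0405]
tcp_rot: [0.0, -0.34, 0.941, -0.0]
contact_force: [-0.8, -0.8, -1.0]
gripper_width: 0.238
grasp_force: 59.9
clock: 19.57
eef_pos: [0.4508, 0.1456, 0.0397]
tcp_rot: [-0.0, -0.34, 0.941, -0.0]
contact_force: [-5.1, -3.3, 10.5]
gripper_width: 0.237
grasp_force: 59.9
```

Contact with the board came at TCP 0.040 m, exactly where expected. I'll release softly and retreat.

```bash
python3 -m pendant '[[[0,0,0,0,0,0,5],[0,0,0,0,0,0,5],[0,0,0,0,0,0,26],[0,0,0,0,0,0,35],[0,0,0,0,0,0,50],[0,0,0,0,0,0,60],[0,0,0,0,0,0,60]]]' 5; python3 -m pendant '[[[0,0,0,0,0,-10,60],[0,0,0,0,0,-30,60],[0,0,0,0,0,-60,60],[0,0,0,0,0,-95,60],[0,0,0,0,0,-130,60],[0,0,0,0,0,-165,60],[0,0,0,0,0,-200,60],[0,0,0,0,0,-230,60],[0,0,0,0,0,-250,60],[0,0,0,0,0,-250,60]]]'
python3 - <<'E'
from h import *
np.set_printoptions(precision=4,suppress=True)
d=manip.get_image("wrist");E=d["extrinsics"];img=d["img"]
g=cv2.cvtColor(img,cv2.COLOR_RGB2HSV)
def proj(p):
    c=E[:3,:3]@p+E[:3,3];t=np.arctan2(np.hypot(c[0],c[1]),c[2]);return d["fx"]*t*c[:2]/np.hypot(c[0],c[1])+[d["cx"],d["cy"]]
print(proj(np.array([.558,.237,.074])),proj(np.array([.558,.237,.012])))
m=(g[...,1]<55).astype(np.uint8)
# top view : grey basket blob
T=manip.get_image("top");t=cv2.cvtColor(T["img"],cv2.COLOR_RGB2HSV)
m=(t[...,1]<50).astype(np.uint8);m[:, :150]=0
n,l,s,c=cv2.connectedComponentsWithStats(m[180:245,165:245])
for i in range(1,n):
    if s[i,4]>40: x,y,w,h,a=s[i];print(x+165,y+180,w,h,a,onz(T,x+165+w/2,y+180+15,.074))
# grip handle in wrist
k=(cv2.cvtColor(img,cv2.COLOR_RGB2GRAY)<60).astype(np.uint8);n,l,s,c=cv2.connectedComponentsWithStats(k)
u=np.array([.769,.639]);q=proj(np.r_[np.array([.559,.2365])-u*.13,.069]).astype(int);i=l[q[1],q[0]];ys,xs=np.where(l==i);print(q,s[i])
P=np.array([wz(d,x,y,.067)[:2]*1000 for x,y in zip(xs,ys)],np.float32);print(cv2.minAreaRect(P))
cv2.imwrite("pics/end.png",img[:,:,::-1])
E
```

```text
clock: 20.15
eef_pos: [0.4509, 0.1457, 0.0394]
tcp_rot: [0.0, -0.34, 0.941, -0.0]
contact_force: [0.0, 0.5, -0.8]
gripper_width: 0.539
grasp_force: 0.0
clock: 20.98
eef_pos: [0.4525, 0.1461, 0.2947]
tcp_rot: [0.004, -0.34, 0.941, -0.0]
contact_force: [0.0, 0.1, -0.1]
gripper_width: 0.659
grasp_force: 0.0
[256.5609 256.3187] [256.4475 238.3406]
190 187 53 58 626 [0.6101 0.1835 0.074 ]
[255 170] [249 133  15  64 763]
((453.2278747558594, 148.75494384765625), (88.451171875, 19.342853546142578), 39.458045959472656)
```

The grip is centred at (0.453,0.149) and measures 88 x 19 mm at handle height. That puts the basket axis at (0.561,0.2375), about 6 mm from the board's centre, level and released.

```bash
python3 -m pendant '[[[0,0,0,0,0,0,60],[0,0,0,0,0,0,60],[0,0,0,0,0,0,60]]]'; python3 -c "
from workcell import manip
print(manip.finish_job())"
```

```text
clock: 21.33
eef_pos: [0.4503, 0.1455, 0.2884]
tcp_rot: [-0.001, -0.34, 0.941, 0.0]
contact_force: [1.5, -0.4, 1.2]
gripper_width: 0.656
grasp_force: 0.0
the job is handed in; nothing more can be done
None
```

I raised the plate clear of the rim, drew the basket out upright, set it on the bamboo board about 6 mm from its centre, and handed the job in at 21.3 s; `finish_job()` returned no verdict.

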